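# Shut and bolt the sample courier case

## Robot

A 6-joint arm with a two-finger parallel gripper is mounted at the origin on a cart in front of the work surface, level with it; the furniture and walls round the work are solid. World frame = base frame: x ahead of the robot, y to its left, z up, the work surface at z = 0. Lengths are in m, angles in rad, forces in N, time in s.
With the tool pointing down it reaches from about 0.35 to 0.85 m from the base axis. Payload 8.1 kg.
Tool frame: the origin (TCP) lies at the very end of the fingers, on their centre line; the grasp point (between the pads) lies behind it (ctrl.tcp_to_grasp is the z of the grasp point in the tool frame, in m); z points along the fingers, y is the line along which they close (so a half turn about z gives the same grasp; the last joint's range is limited). The gripper opens to 85 mm and grips with 20 to 120 N. Pads are 22 mm wide; open, the fingers measure 114 mm over their backs; the gripper's body (76 mm by 85 mm) begins 54 mm behind the grasp point. The pads swing forward as they close: fully open they stand 13 mm farther back than shut.
Start: joints at [1.068, 0.13, 1.488, -0, 1.523, -0.085], TCP at [0.243, 0.548, 0.231] pointing down, gripper open.
Joint ranges: [-2.96, 2.96], [-0.89, 2.26], [0.02, 2.5], [-1.34, 4.48], [0, 2.73], [-2.66, 2.66]. Speed limits (rad/s): [2.39, 2.39, 2.79, 3.14, 3.14, 3.14].

## Interface

Orientations are given as a rotation vector (axis times angle).
In Python, from station import ctrl gives the robot as it stands.
- The arm moves only by the tool drive_tool, never from a script. Its argument "motion" is a list that holds one entry, the list of rows, each a list of 7 numbers: the turn, a rotation vector about the world's x, y, z in rad, then the shift along the world's x, y, z in m, then the opening, from 0 (shut) to 1 (fully open). A call has 1 to 8 rows; each row is the pose to reach, as a shift and turn from the pose commanded when the call began; what a row does not reach only later rows make up. A row lasts 1/8 s, in which the tool goes at most 62.5 mm and 10.7 degrees, less where a joint would pass 70% of its speed; a pose out of reach is approached as far as the arm can. A call with a gripper value outside its range is refused whole. The fingers move at their own pace and stop on an object; "newtons" is the grip in N (left out, the last holds). Time passes only in rows, so rows that repeat a pose let the fingers close. It gives the time, the measured TCP pose, the force, the opening and the grip force at its end, in the units of the state.
- ctrl.get_obs(): the state, without advancing time (a new reading comes with each control period).
- ctrl.read_camera(name): name is "side" or "top" or "wrist"; returns the picture (400x640x3 uint8, red, green, blue); there is no depth.
- ctrl.get_calibration(name): a dict with "K" (3x3 intrinsics, pixels), "extrinsics" (4x4, takes a point from camera to world coordinates). Camera axes: x right, y down, z forward; pixel columns grow to the right and rows downward; lengths in m; the calibration is good to about 2 mm. A picture is of the moment at which its call begins: read the wrist's pose just before it. get_calibration takes no time and is no camera call; for the wrist camera it gives the pose at the moment of the call.
- ctrl.job_done(): hands the job in; it is judged then, once.
The state is a dict: "time": time; "qpos": joint angles; "qvel": joint speeds; "tau": joint torques, N m; "tool_pos": TCP position; "eef_rot": TCP orientation; "contact_force": force on the tool from outside, world axes, zero at the start; "wrist_torque": the same for the moment, N m; "finger_gap": opening from 0.0 (shut) to 1.0 (fully open); "finger_force": force on a finger pad.
Only numpy, scipy, OpenCV 4.12 (cv2) and the standard library are available. Lean on these libraries where they do the work, as an engineer would, in place of code of your own. Each camera call takes 0.05 s, during which the arm holds its last target. There are 200 camera calls.

## Task

The courier is due: press the lid of the aluminium sample case fully shut, push its barrel bolt across into the staple, and turn the bolt's handle down toward you into the notch of the plate until it is fully seated, so that the bolt cannot slide back. Where the notch lies has to be felt for: do not force the handle against the plate's edge. Leave everything else on the bench as it is.

Things in the scene. Friction and masses are not known exactly. Their poses are not given: they have to be found in the camera images.
- case: Aluminium courier case, fixed, 140 mm deep (x), 260 wide (y), its lid's top 92 above the bench when shut. Origin: centre of the underside; it faces the robot along its own -x, +y is its left. The lid is hinged along the back edge and carries a barrel bolt lying along y. Offsets in the other entries are mm in this frame with the lid shut. Lid first: a pushed-out bolt keeps the lid from shutting.
- lid (a joint): Angle of the lid, rad: 0 shut, grows as its front edge rises; starts ajar, 0.45 to 0.8. Hinge line at x +72, z 88. A stiff friction hinge: it stays where it is left and takes a few newtons at the front edge to move. It must read under 0.02 before the bolt is pushed across.
- lid_push (a point): A bare spot on the lid's top near its front left corner (case x -50, y +112, z 92 mm when shut), clear of the bolt, where the lid can be pressed down; it moves with the lid.
- rod_axis (a point): Point on the axis of the bolt's rod at y 0, moving with the lid (x -15, z 110 when shut, 18 above the lid). The rod is 12 mm thick and runs in two guides on the lid, centred at y -65 and -114, each 14 long in y, 21 deep in x, tops 29 above the lid. The handle sits near the rod's rear (left) end.
- bolt (a joint): How far the rod is pushed out to the right (case -y), in m: 0 drawn back, 0.074 end of travel; starts at 0 to 0.012. About 4 N slide it and it stays where it is left. The nose is through the staple from 0.030 on.
- staple (a point): Centre of the keeper's opening on the right end of the case (x -15, y -145, z 110): a steel staple from y -138 to -152, opening 17 by 19 mm, through which the nose of the rod must pass.
- plate_edge (a point): Middle of the range of the notch, on the top edge of the steel notch plate (x -39, y -7, z 122; 30 above the lid), moving with the lid. The plate stands upright along y, 3 mm thick, 118 long, with ONE notch, open at the top, 11 wide, 12 deep. It is clamped through long holes: the notch lies up to 16 mm to either side (y) of this point. That is not measured: see it or feel for it.
- handle (a joint): Angle of the handle about the rod, rad: 0 straight up from the lid, grows as it is turned forward and down (to case -x); starts at 0 to 0.5. Stays where it is left (about 1 N at the knob turns it). It meets the plate's edge at about 0.95 except over the notch, with the bolt out somewhere from 0.036 to 0.068; seated on the notch's bottom it reads about 1.40.
- drop_handle: The handle: a straight steel stem 8 mm thick, square to the rod, with a ball knob 17 mm across, 50 mm from the rod's axis. Origin on the rod's axis at the stem: case y = 45 minus the bolt's travel. Its z points along the stem to the knob, its y along the rod (case +y). Pressing it on the case or its plate with over 25 N bends the plate.
- knob (a point): Centre of the ball knob. Lid shut: 68 mm above the lid with the handle up, 26 mm above the lid and just inside the case's front edge when seated.
- reagent_amber: Bystander: small amber dropper bottle with a pale cap, 31 mm across and 78 tall, to the right of the case. Origin: centre of its underside.
- reagent_blue: Bystander: small blue dropper bottle with a dark cap, 33 mm across and 78 tall, at the right of the bench. Origin: centre of its underside.
- timer: Bystander: round white dial timer, 68 mm across and 47 high, behind the case, by the printer. Origin: centre of its underside.
- carton: Bystander: flat closed carton 45x100x60 mm, at the right of the bench. Origin: centre of its underside.
- tape: Bystander: roll of tape lying flat, 62 mm across and 20 high, behind the case and left of the timer. Origin: centre of its underside.
- tweezers: Bystander: steel forceps 131 mm long, lying along the front of the case. Origin: centre of its underside.
- dish: Bystander: lidded petri dish, 58 mm across and 12 high, before the case's front left corner. Origin: centre of its underside.
- pad: Bystander: yellow sticky note pad 76x76x16 mm, behind the small centrifuge. Origin: centre of its underside.

How it is judged:
By the outcome, as a careful person would: the job done as asked, in the order asked, and still so for the second after the job is handed in, with the robot touching nothing.
It also fails if it takes over 67 s, if anything falls off the work surface, if the arm or the gripper's body presses on something with over 40 N, if the wrist force passes 120 N, or if a joint passes its speed limit or range.

## Working session

There is one attempt and no reset: what is moved stays moved. The work goes in short steps, Python scripts to look and compute and a tool call to move; the robot and the scene stay as the last step left them, time stands still between calls to the robot, and variables do not carry over. Pictures are saved under pics/ and viewed, at most 10 in all, crops included, and the job is handed in when it is done.

Besides the shell and the picture viewer there is one more tool, called after "Request:" by a JSON object that holds its "method" and its "body", one argument or row to a line. drive_tool: Moves the arm, as the interface text tells. Its arguments: {"type":"object","properties":{"motion":{"type":"array"},"newtons":{"type":"number"}},"required":["motion"]}

```bash
mkdir -p pics; ls; python3 - <<'E'
from station import ctrl
import cv2
o=ctrl.get_obs()
for k,v in o.items(): print(k,v)
print(ctrl.tcp_to_grasp)
for n in("side","top"):
    im=ctrl.read_camera(n); cv2.imwrite(f"pics/{n}0.png",im[:,:,::-1]); c=ctrl.get_calibration(n); print(n,c["K"],c["extrinsics"])
E
```

```text
pics
time 0.0
qpos [ 1.06761265e+00  1.31159346e-01  1.48927611e+00 -1.55473855e-05
  1.52299036e+00 -8.54031525e-02]
qvel [-0.00114315 -0.00027713 -0.00156746 -0.00122609 -0.00124453 -0.00077342]
tau [-9.93986323e-04 -5.69406724e+01 -5.00544798e+01 -3.39366998e-04
  1.49893976e-02 -7.47180979e-05]
tool_pos [0.24316263 0.54792213 0.23024725]
eef_rot [-6.51377330e-01 -3.07279303e+00  2.76234260e-03]
contact_force [-0.42115618  0.17448963  0.23875508]
wrist_torque [0.01227325 0.0022211  0.01283153]
finger_force 0.0
finger_gap 1.0015328867700386
-0.0187
side [[365.88030052   0.         320.98228721]
 [  0.         365.88030052 195.44847045]
 [  0.           0.           1.        ]] [[-0.84867874 -0.23245478  0.47508859  0.06023158]
 [-0.52831639  0.33007799 -0.78225975  0.55215154]
 [ 0.02502373 -0.91488431 -0.40293984  0.54109281]
 [ 0.          0.          0.          1.        ]]
top [[366.58684208   0.         321.73935486]
 [  0.         366.58684208 195.42664747]
 [  0.           0.           1.        ]] [[ 0.01923795 -0.9950118   0.09788472  0.45817938]
 [-0.99966582 -0.02083347 -0.01530401 -0.23606484]
 [ 0.01726695 -0.09755759 -0.99508008  1.12689856]
 [ 0.          0.          0.          1.        ]]
```

View pics/side0.png

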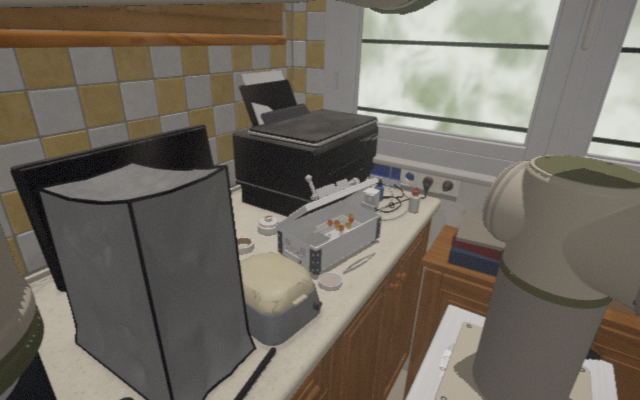

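View pics/top0.png

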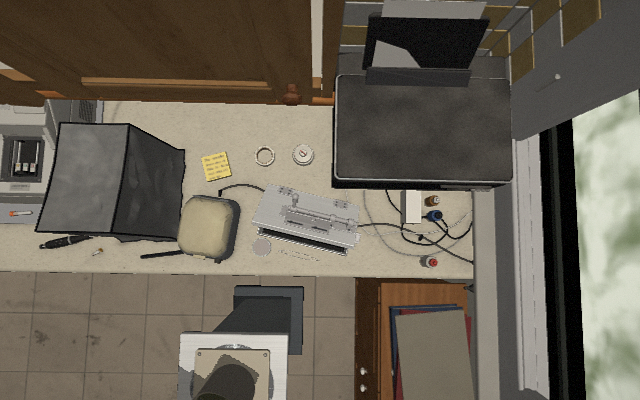

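The side view shows the case at about (330,225), lid ajar, handle knob near (310,180). The top view shows the case at about (308,220), turned slightly. I'll enlarge both.

```bash
python3 - <<'E'
import cv2,numpy as np
a=cv2.imread("pics/top0.png")[172:272,240:373]; b=cv2.imread("pics/side0.png")[165:275,260:400]
a=cv2.resize(a,(798,600),interpolation=cv2.INTER_CUBIC); b=cv2.resize(b,None,fx=5.45,fy=5.45,interpolation=cv2.INTER_CUBIC)[:600,:763]
cv2.imwrite("pics/topc.png",a);cv2.imwrite("pics/sidec.png",b)
E
```

```text
(no output)
```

View pics/topc.png

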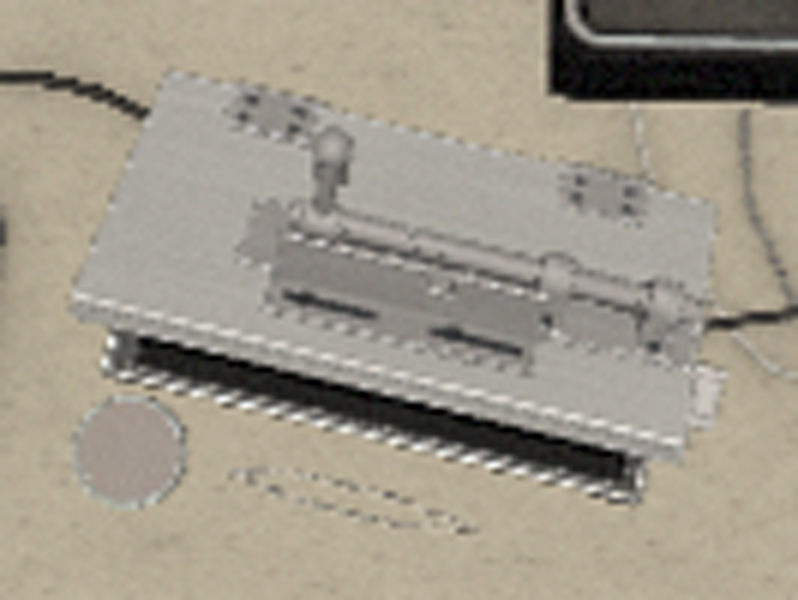

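View pics/sidec.png

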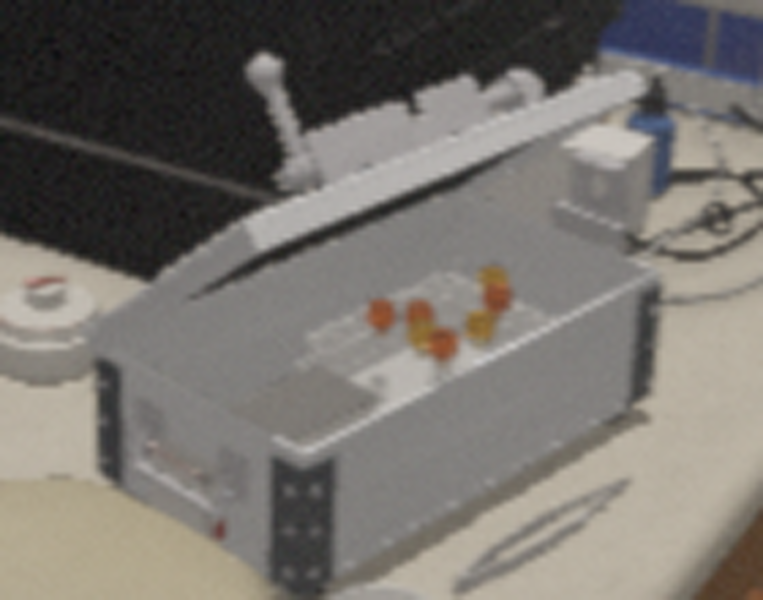

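```bash
cat > h.py <<'E'
import numpy as np
from station import ctrl
def ray(n,u,v):
    c=ctrl.get_calibration(n);T=np.array(c["extrinsics"]);d=T[:3,:3]@np.linalg.inv(c["K"])@[u,v,1];return T[:3,3],d/np.linalg.norm(d)
def onz(n,u,v,z):
    o,d=ray(n,u,v);return o+d*(z-o[2])/d[2]
def tri(n1,p1,n2,p2):
    o1,d1=ray(n1,*p1);o2,d2=ray(n2,*p2);s=np.linalg.lstsq(np.c_[d1,-d2],o2-o1,rcond=None)[0]
    a=o1+d1*s[0];b=o2+d2*s[1];return (a+b)/2,np.linalg.norm(a-b)
T=lambda x,y:(240+x/6-.5+.08,172+y/6-.5+.08)
S=lambda x,y:(260+x/5.45-.4,165+y/5.45-.4)
E
python3 - <<'E'
from h import *
np.set_printoptions(precision=4,suppress=True)
for z in(.08,.086):
  a=onz("top",*T(105,372),z);b=onz("top",*T(637,498),z);print(z,a,b,np.linalg.norm(a-b))
for z in(.088,.092):
  a=onz("top",*T(172,70),z);b=onz("top",*T(716,203),z);print(z,a,b,np.linalg.norm(a-b))
for nm,t,s in(("knob",(333,148),(264,70)),("lidFL",(73,297),(252,226)),("lidFR",(683,445),(645,80)),("rimFL",(105,372),(278,450)),("rimFR",(637,497),(657,270))):
  print(nm,*tri("top",T(*t),"side",S(*s)))
a=onz("side",*S(305,598),0);b=onz("side",*S(632,408),0);print(a,b,np.linalg.norm(a-b))
E
```

```text
0.08 [ 0.4488 -0.0711  0.08  ] [ 0.3945 -0.3233  0.08  ] 0.25794016393618896
0.086 [ 0.4488 -0.0721  0.086 ] [ 0.3949 -0.3228  0.086 ] 0.2564618535853538
0.088 [ 0.5921 -0.0989  0.088 ] [ 0.534  -0.3584  0.088 ] 0.26584197423673933
0.092 [ 0.5915 -0.0995  0.092 ] [ 0.5337 -0.3579  0.092 ] 0.26481842108759723
knob [ 0.5461 -0.1826  0.2031] 0.001314119087650671
lidFL [ 0.4805 -0.073   0.1825] 0.0018145881994681564
lidFR [ 0.4204 -0.3358  0.1781] 0.0062859761154938016
rimFL [ 0.4543 -0.0685  0.084 ] 0.012721355219038949
rimFR [ 0.3953 -0.323   0.0828] 0.0003762422384607308
[ 0.4545 -0.0815  0.    ] [ 0.4008 -0.3205  0.    ] 0.2449947742559945
```

Request:
{"method": "drive_tool", "body": {
  "motion": [
    [[0,0,0.025,0.015,-0.058,0.005,0],[0,0,0.05,0.03,-0.116,0.01,0],[0,0,0.075,0.045,-0.174,0.01,0],[0,0,0.1,0.06,-0.232,0.01,0],[0,0,0.125,0.075,-0.29,0.01,0],[0,0,0.15,0.088,-0.348,0.01,0],[0,0,0.175,0.108,-0.405,0.01,0],[0,0,0.2,0.128,-0.462,0.01,0]]
  ]
}}

```text
time: 1.1
tool_pos: [0.3715, 0.0846, 0.2412]
eef_rot: [0.34, 3.123, 0.0]
contact_force: [1.2, -0.4, -0.4]
finger_gap: -0.0
finger_force: 0.0
```

Request:
{"method": "drive_tool", "body": {
  "motion": [
    [[0,0,0,0.03,-0.046,0,0],[0,0,0,0.06,-0.092,0,0],[0,0,0,0.09,-0.138,0,0],[0,0,0,0.12,-0.183,0,0],[0,0,0,0.12,-0.183,-0.03,0],[0,0,0,0.12,-0.183,-0.04,0],[0,0,0,0.12,-0.183,-0.04,0]]
  ]
}}

```text
time: 1.98
tool_pos: [0.4905, -0.0959, 0.2004]
eef_rot: [-0.34, -3.121, -0.001]
contact_force: [0.0, 0.6, 0.2]
finger_gap: 0.002
finger_force: 0.0
```

```bash
python3 - <<'E'
from station import ctrl
import cv2
for n in("side","wrist"):
    im=ctrl.read_camera(n)[:,:,::-1]; cv2.imwrite(f"pics/{n}1.png",im)
    if n=="side": b=cv2.resize(im[110:275,250:410],None,fx=3,fy=3,interpolation=cv2.INTER_CUBIC)
w=cv2.resize(cv2.imread("pics/wrist1.png"),(480,300))
import numpy as np
o=np.zeros((600,800,3),np.uint8);o[:495,:480]=b;o[:200,480:800]=cv2.resize(w,(320,200));cv2.imwrite("pics/m1.png",o)
print(ctrl.get_obs()["tool_pos"],ctrl.get_obs()["contact_force"])
E
```

```text
[ 0.49163164 -0.09611465  0.20228129] [-0.07015981 -1.09522269  0.19918748]
```

View pics/m1.png

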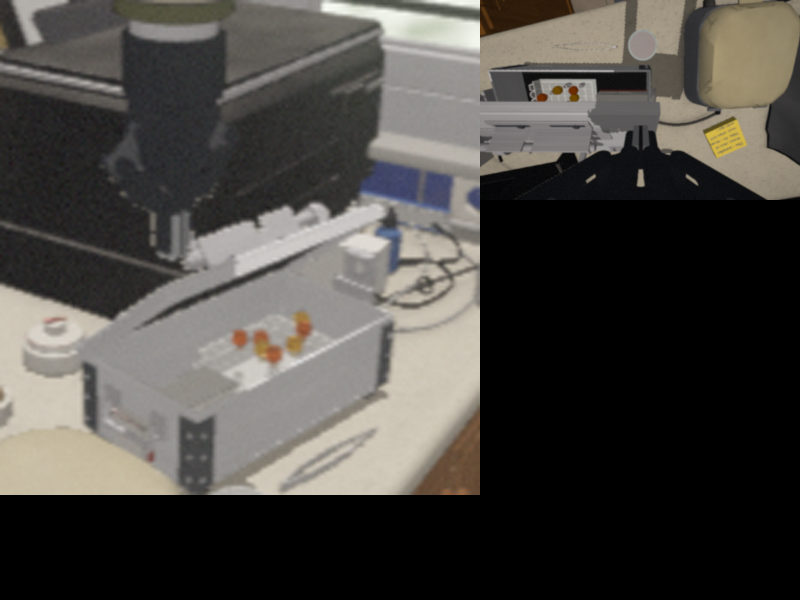

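Request:
{"method": "drive_tool", "body": {
  "motion": [
    [[0,0,0,0,0,-0.015,0],[0,0,0,0,0,-0.027,0],[0,0,0,0,0,-0.035,0],[0,0,0,-0.005,0.001,-0.043,0],[0,0,0,-0.01,0.002,-0.051,0],[0,0,0,-0.014,0.003,-0.059,0],[0,0,0,-0.018,0.004,-0.067,0],[0,0,0,-0.02,0.004,-0.073,0]]
  ]
}}

```text
time: 3.08
tool_pos: [0.4713, -0.0924, 0.1278]
eef_rot: [0.341, 3.123, 0.0]
contact_force: [4.0, 1.7, 3.5]
finger_gap: -0.006
finger_force: 1.9
```

Request:
{"method": "drive_tool", "body": {
  "motion": [
    [[0,0,0,-0.003,0,-0.008,0],[0,0,0,-0.005,0.001,-0.016,0],[0,0,0,-0.006,0.001,-0.024,0],[0,0,0,-0.007,0.001,-0.03,0],[0,0,0,-0.007,0.001,-0.033,0],[0,0,0,-0.007,0.001,-0.034,0]]
  ]
}}

```text
time: 3.82
tool_pos: [0.4638, -0.0915, 0.0938]
eef_rot: [-0.341, -3.121, -0.0]
contact_force: [-1.1, 0.9, 3.6]
finger_gap: 0.002
finger_force: 1.6
```

Request:
{"method": "drive_tool", "body": {
  "motion": [
    [[0,0,0,0,0,-0.001,0],[0,0,0,0,0,-0.002,0],[0,0,0,0,0,-0.003,0],[0,0,0,0,0,-0.003,0]]
  ]
}}

```text
time: 4.32
tool_pos: [0.4639, -0.0915, 0.092]
eef_rot: [-0.341, -3.122, -0.0]
contact_force: [-8.1, 2.8, 13.0]
finger_gap: -0.002
finger_force: 6.4
```

Request:
{"method": "drive_tool", "body": {
  "motion": [
    [[0,0,0,0,0,-0.001,0],[0,0,0,0,0,-0.001,0]]
  ]
}}

```text
time: 4.58
tool_pos: [0.4639, -0.0915, 0.0919]
eef_rot: [-0.341, -3.122, -0.0]
contact_force: [-13.9, 2.3, 20.7]
finger_gap: -0.003
finger_force: 11.0
```

Request:
{"method": "drive_tool", "body": {
  "motion": [
    [[0,0,0,0,0,0.05,0],[0,0,0,-0.01,0.03,0.1,0],[0,0,0,-0.03,0.08,0.13,0.4],[0,0,0,-0.05,0.13,0.13,0.5],[0,0,0,-0.05,0.13,0.13,0.5]]
  ]
}}

```text
time: 5.2
tool_pos: [0.4137, 0.041, 0.2207]
eef_rot: [0.334, 3.123, 0.001]
contact_force: [0.4, -0.5, -0.2]
finger_gap: 0.497
finger_force: 0.0
```

```bash
python3 - <<'E'
from station import ctrl
import cv2,numpy as np
s=ctrl.read_camera("side")[:,:,::-1];t=ctrl.read_camera("top")[:,:,::-1]
cv2.imwrite("pics/side2.png",s);cv2.imwrite("pics/top2.png",t)
a=cv2.resize(t[180:265,245:369],None,fx=6.4,fy=6.4,interpolation=cv2.INTER_CUBIC)
b=cv2.resize(s[165:275,265:395],None,fx=6,fy=5.45,interpolation=cv2.INTER_CUBIC)
b=cv2.resize(s[175:265,270:390],None,fx=6.4,fy=6.4,interpolation=cv2.INTER_CUBIC)
cv2.imwrite("pics/t2.png",a);cv2.imwrite("pics/s2.png",b);print(a.shape,b.shape)
E
```

```text
(544, 794, 3) (576, 768, 3)
```

View pics/t2.png

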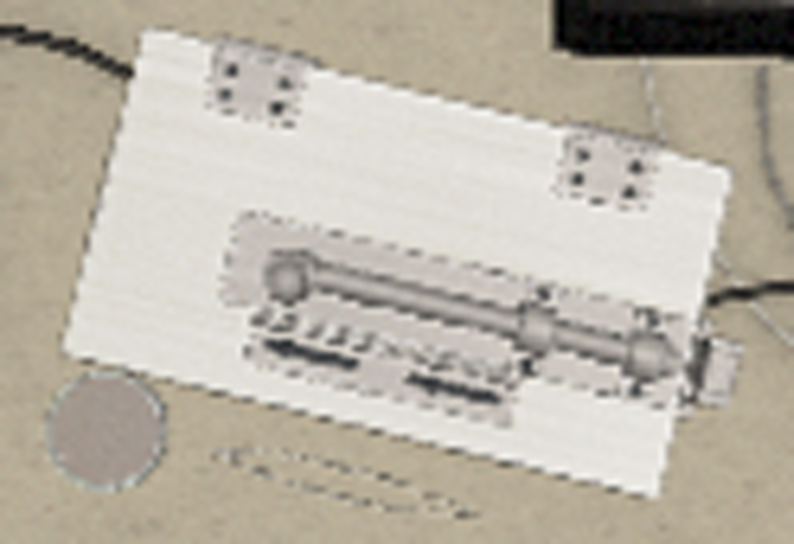

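View pics/s2.png

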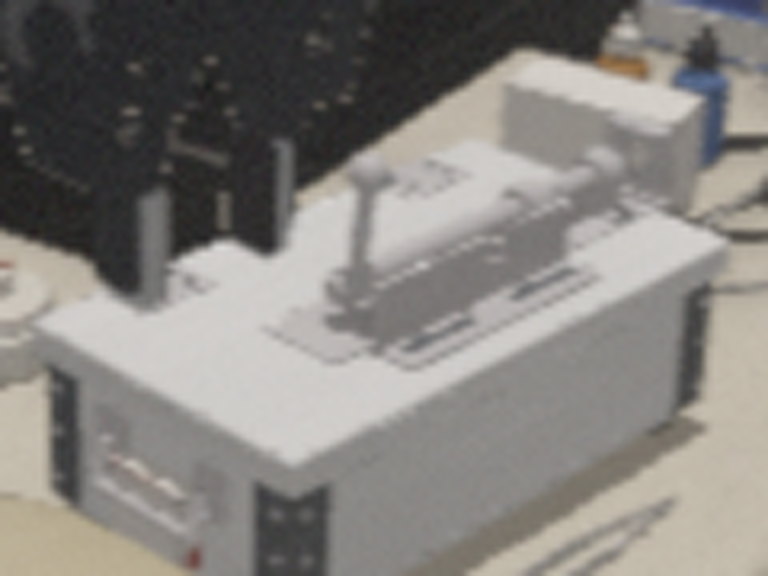

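```bash
python3 - <<'E'
from h import *
np.set_printoptions(precision=4,suppress=True)
T2=lambda x,y:(245+x/6.4-.42,180+y/6.4-.42); S2=lambda x,y:(270+x/6.4-.42,175+y/6.4-.42)
P=[onz("top",*T2(*p),.092)[:2] for p in((143,30),(730,170),(65,352),(657,495))]
for p in P: print(p)
bl,br,fl,fr=P; c=sum(P)/4; e=(bl-br+fl-fr);e/=np.linalg.norm(e); print("c",c,"yaw",np.arctan2(-e[0],e[1]),np.linalg.norm(bl-br),np.linalg.norm(fl-fr),np.linalg.norm(bl-fl))
ex=np.array([e[1],-e[0]])
loc=lambda p:(np.dot(p[:2]-c,ex)*1e3,np.dot(p[:2]-c,e)*1e3,p[2]*1e3)
k,err=tri("top",T2(290,272),"side",S2(373,168));print("knob",k,err,loc(k))
def pl(n,u,v,x=-.0405):
    o,d=ray(n,u,v);s=(x-np.dot(o[:2]-c,ex))/np.dot(d[:2],ex);return np.round(loc(o+s*d),1)
for p in((370,292),(490,252),(475,262),(505,247),(570,225)): print(p,pl("side",*S2(*p)))
# first picture, lid open: plate-plane intersect for several angles
hx,hz=.072,.088
for a in(.6,.64,.68):
  for p in((308,140),(408,103),(417,97),(477,80)):
    o,d=ray("side",*S(*p))
    O=np.array([np.dot(o[:2]-c,ex)-hx,np.dot(o[:2]-c,e),o[2]-hz]);D=np.array([np.dot(d[:2],ex),np.dot(d[:2],e),d[2]])
    R=np.array([[np.cos(a),0,-np.sin(a)],[0,1,0],[np.sin(a),0,np.cos(a)]]);O=R@O;D=R@D
    q=O+D*((-.0405-hx)-O[0])/D[0]; print(a,p,np.round((q+[hx,0,hz])*1e3,1))
# lid front-left height in top0
print(loc(tri("top",T(73,297),"side",S(252,226))[0]))
E
```

```text
[ 0.5885 -0.0958]
[ 0.5317 -0.3571]
[ 0.446  -0.0666]
[ 0.3888 -0.3265]
c [ 0.4888 -0.2115] yaw -0.21531732017405295 0.26745124908039675 0.2661708362212847 0.14553933543580694
knob [ 0.4797 -0.1694  0.1596] 0.003282702080836083 (np.float64(-17.805029713960817), np.float64(39.252005972484056), np.float64(159.6101596094291))
(370, 292) [-40.5  60.8 121.1]
(490, 252) [-40.5 -10.8 113.9]
(475, 262) [-40.5  -1.6 112.5]
(505, 247) [-40.5 -20.4 112.9]
(570, 225) [-40.5 -63.2 108.7]
0.6 (308, 140) [-40.5  58.2 130.9]
0.6 (408, 103) [-40.5  -9.3 130.8]
0.6 (417, 97) [-40.5 -16.4 132. ]
0.6 (477, 80) [-40.5 -59.3 129.5]
0.64 (308, 140) [-40.5  56.8 126.5]
0.64 (408, 103) [-40.5 -10.9 126.4]
0.64 (417, 97) [-40.5 -18.1 127.6]
0.64 (477, 80) [-40.5 -60.9 125.1]
0.68 (308, 140) [-40.5  55.5 122.2]
0.68 (408, 103) [-40.5 -12.3 122.1]
0.68 (417, 97) [-40.5 -19.6 123.3]
0.68 (477, 80) [-40.5 -62.4 120.8]
(np.float64(-37.66434722031372), np.float64(133.58985706196452), np.float64(182.47275131399746))
```

The top view shows the lid shut (corners (143,30), (730,170), (65,352), (657,495)) and the knob at (290,272). The side view shows the knob at (373,168) and a hint of the notch near (490,252), so notch y is about -15 ± 4 mm. The knob's triangulated height of 160 mm matches the 160 given.

Request:
{"method": "drive_tool", "body": {
  "motion": [
    [[0,0,0,0.015,-0.045,0,0.5],[0,0,0,0.03,-0.09,0,0.5],[0,0,0,0.045,-0.14,0,0.5],[0,0,0,0.056,-0.18,0,0.5],[0,0,0,0.066,-0.21,0,0.5],[0,0,0,0.066,-0.21,0,0.5],[0,0,0,0.066,-0.21,0,0.5]]
  ]
}}

```text
time: 6.18
tool_pos: [0.4799, -0.1721, 0.2195]
eef_rot: [-0.344, -3.121, -0.001]
contact_force: [-0.3, 0.2, 0.2]
finger_gap: 0.5
finger_force: 0.0
```

```bash
python3 - <<'E'
from station import ctrl
import cv2,numpy as np
print(ctrl.get_obs()["tool_pos"]); c=ctrl.get_calibration("wrist");print(c)
w=ctrl.read_camera("wrist")[:,:,::-1]; cv2.imwrite("pics/w3.png",w)
E
```

```text
[ 0.4798735  -0.17213871  0.21950151]
{'K': array([[323.02854707,   0.        , 321.05801305],
       [  0.        , 323.02854707, 203.36564591],
       [  0.        ,   0.        ,   1.        ]]), 'extrinsics': array([[ 2.18006400e-01,  9.27631432e-01,  3.03270730e-01,
         4.02001267e-01],
       [ 9.75947082e-01, -2.07439457e-01, -6.70534538e-02,
        -1.54600477e-01],
       [ 7.09424076e-04,  3.10594266e-01, -9.50542318e-01,
         3.62160608e-01],
       [ 0.00000000e+00,  0.00000000e+00,  0.00000000e+00,
         1.00000000e+00]])}
```

View pics/w3.png

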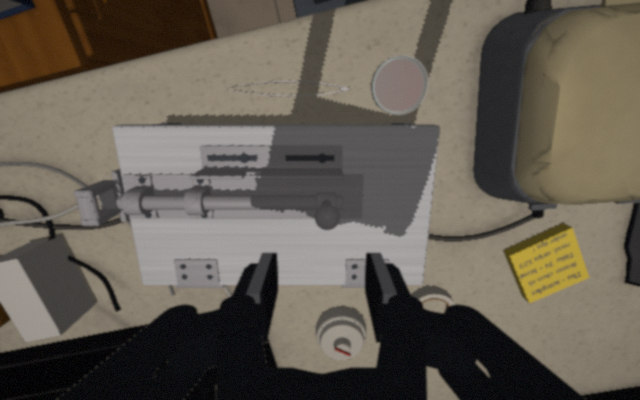

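The wrist view shows the knob at (327,217) and the guides at (135,202) and (198,200). The plate's top edge is too shaded for the notch to show, so I'll feel for it.

```bash
python3 - <<'E'
from h import *
print(onz("wrist",327,217,.16))
E
```

```text
[ 0.47692575 -0.16657324  0.16      ]
```

Request:
{"method": "drive_tool", "body": {
  "motion": [
    [[0,0,0,-0.002,0.004,-0.025,0.5],[0,0,0,-0.002,0.004,-0.05,0.5],[0,0,0,-0.002,0.004,-0.073,0.5],[0,0,0,-0.002,0.004,-0.073,0.15],[0,0,0,-0.002,0.004,-0.073,0.15],[0,0,0,-0.002,0.004,-0.073,0.1],[0,0,0,-0.002,0.004,-0.073,0.1]]
  ],
  "newtons": 20
}}

```text
time: 7.1
tool_pos: [0.4784, -0.1673, 0.1474]
eef_rot: [-0.341, -3.123, -0.001]
contact_force: [0.3, 1.7, -7.2]
finger_gap: 0.176
finger_force: 19.9
```

Request:
{"method": "drive_tool", "body": {
  "motion": [
    [[0,0,0,0,0,-0.001,0.1],[0,0,0,0,0,-0.002,0.1],[0,0,0,0,0,-0.002,0.1]]
  ]
}}

```text
time: 7.48
tool_pos: [0.4798, -0.1678, 0.1472]
eef_rot: [0.341, 3.12, -0.001]
contact_force: [-0.1, 3.7, 5.2]
finger_gap: 0.175
finger_force: 20.6
```

Request:
{"method": "drive_tool", "body": {
  "motion": [
    [[0,0,0,-0.0015,-0.007,0.001,0.1],[0,0,0,-0.003,-0.014,0.001,0.1],[0,0,0,-0.0047,-0.0215,0.001,0.1],[0,0,0,-0.0064,-0.029,0.001,0.1],[0,0,0,-0.008,-0.0365,0.001,0.1],[0,0,0,-0.0098,-0.045,0.001,0.1],[0,0,0,-0.0118,-0.0537,0.001,0.1],[0,0,0,-0.0118,-0.0537,0.001,0.1]]
  ]
}}

```text
time: 8.48
tool_pos: [0.4668, -0.223, 0.1472]
eef_rot: [0.343, 3.122, -0.003]
contact_force: [0.2, 0.4, 4.5]
finger_gap: 0.178
finger_force: 20.5
```

Request:
{"method": "drive_tool", "body": {
  "motion": [
    [[0,0,0,-0.0058,0.0013,-0.0008,0.1],[0,0,0,-0.0128,0.0028,-0.0028,0.1],[0,0,0,-0.0187,0.0041,-0.0054,0.1],[0,0,0,-0.0236,0.0052,-0.0085,0.1],[0,0,0,-0.0283,0.0062,-0.0122,0.1],[0,0,0,-0.0318,0.007,-0.0157,0.1],[0,0,0,-0.0318,0.007,-0.0157,0.1]]
  ]
}}

```text
time: 9.35
tool_pos: [0.434, -0.2139, 0.1298]
eef_rot: [-0.341, -3.121, -0.001]
contact_force: [-2.8, -2.3, 1.2]
finger_gap: 0.175
finger_force: 21.0
```

Request:
{"method": "drive_tool", "body": {
  "motion": [
    [[0,0,0,-0.0024,0.0005,-0.0032,0.1],[0,0,0,-0.0038,0.0008,-0.0052,0.1],[0,0,0,-0.0038,0.0008,-0.0052,0.1]]
  ]
}}

```text
time: 9.72
tool_pos: [0.4308, -0.2133, 0.125]
eef_rot: [-0.341, -3.122, -0.001]
contact_force: [-2.3, -3.2, 1.7]
finger_gap: 0.172
finger_force: 21.2
```

Request:
{"method": "drive_tool", "body": {
  "motion": [
    [[0,0,0,-0.001,0.0002,-0.0015,0.1],[0,0,0,-0.001,0.0002,-0.0015,0.1]]
  ]
}}

```text
time: 9.98
tool_pos: [0.43, -0.2131, 0.1237]
eef_rot: [-0.341, -3.123, -0.0]
contact_force: [-1.7, -2.0, 2.3]
finger_gap: 0.174
finger_force: 21.2
```

Request:
{"method": "drive_tool", "body": {
  "motion": [
    [[0,0,0,-0.0008,0.0002,-0.0015,0.1],[0,0,0,-0.0008,0.0002,-0.0015,0.1]]
  ]
}}

```text
time: 10.22
tool_pos: [0.4292, -0.213, 0.1222]
eef_rot: [-0.341, -3.123, -0.0]
contact_force: [-1.2, -1.2, 1.5]
finger_gap: 0.177
finger_force: 21.3
```

Request:
{"method": "drive_tool", "body": {
  "motion": [
    [[0,0,0,-0.0008,0.0002,-0.0015,0.1],[0,0,0,-0.0016,0.0003,-0.003,0.1],[0,0,0,-0.0016,0.0003,-0.003,0.1]]
  ]
}}

```text
time: 10.6
tool_pos: [0.4279, -0.2128, 0.1196]
eef_rot: [0.341, 3.122, -0.0]
contact_force: [-1.4, -0.9, 4.4]
finger_gap: 0.178
finger_force: 21.5
```

Request:
{"method": "drive_tool", "body": {
  "motion": [
    [[0,0,0,-0.0006,0.0001,-0.0015,0.1],[0,0,0,-0.001,0.0002,-0.0025,0.1],[0,0,0,-0.001,0.0002,-0.0025,0.1]]
  ]
}}

```text
time: 10.98
tool_pos: [0.4269, -0.2132, 0.1174]
eef_rot: [0.341, 3.122, -0.002]
contact_force: [-2.6, -3.4, 6.1]
finger_gap: 0.171
finger_force: 21.7
```

Request:
{"method": "drive_tool", "body": {
  "motion": [
    [[0,0,0,-0.0004,-0.0004,-0.0015,0.1],[0,0,0,-0.0008,-0.0005,-0.003,0.1],[0,0,0,-0.0008,-0.0005,-0.003,0.1]]
  ]
}}

```text
time: 11.35
tool_pos: [0.4257, -0.2136, 0.114]
eef_rot: [-0.342, -3.123, 0.001]
contact_force: [-2.5, -4.3, 4.0]
finger_gap: 0.175
finger_force: 21.9
```

Request:
{"method": "drive_tool", "body": {
  "motion": [
    [[0,0,0,-0.0005,-0.0005,-0.0015,0.1],[0,0,0,-0.0009,-0.0007,-0.003,0.1],[0,0,0,-0.0012,-0.0007,-0.0045,0.1],[0,0,0,-0.0012,-0.0007,-0.0045,0.1]]
  ]
}}

```text
time: 11.85
tool_pos: [0.4244, -0.2136, 0.1091]
eef_rot: [-0.341, -3.123, -0.001]
contact_force: [-1.5, -1.3, 2.9]
finger_gap: 0.174
finger_force: 22.0
```

Request:
{"method": "drive_tool", "body": {
  "motion": [
    [[0,0,0,-0.0002,0,-0.0012,0.1],[0,0,0,-0.0003,0,-0.0024,0.1],[0,0,0,-0.0003,0,-0.0024,0.1]]
  ]
}}

```text
time: 12.22
tool_pos: [0.4241, -0.2136, 0.1067]
eef_rot: [-0.341, -3.122, -0.001]
contact_force: [-3.8, -0.0, 3.0]
finger_gap: 0.18
finger_force: 22.1
```

Request:
{"method": "drive_tool", "body": {
  "motion": [
    [[0,0,0,0,0,-0.001,0.1],[0,0,0,0,0,-0.001,0.1]]
  ]
}}

```text
time: 12.48
tool_pos: [0.4241, -0.2136, 0.1057]
eef_rot: [-0.341, -3.122, -0.001]
contact_force: [-4.3, -0.1, 2.1]
finger_gap: 0.177
finger_force: 22.1
```

Request:
{"method": "drive_tool", "body": {
  "motion": [
    [[0,0,0,0,0,-0.001,0.1],[0,0,0,0,0,-0.001,0.1]]
  ]
}}

```text
time: 12.72
tool_pos: [0.424, -0.2136, 0.1047]
eef_rot: [-0.341, -3.122, -0.0]
contact_force: [-4.7, -0.0, 3.1]
finger_gap: 0.173
finger_force: 22.2
```

Request:
{"method": "drive_tool", "body": {
  "motion": [
    [[0,0,0,0,0,-0.001,0.1],[0,0,0,0,0,-0.001,0.1]]
  ]
}}

```text
time: 12.98
tool_pos: [0.424, -0.2136, 0.1037]
eef_rot: [-0.341, -3.122, -0.0]
contact_force: [-5.2, -0.1, 3.4]
finger_gap: 0.181
finger_force: 22.2
```

Request:
{"method": "drive_tool", "body": {
  "motion": [
    [[0,0,0,-0.0006,0,-0.001,0.1],[0,0,0,-0.0006,0,-0.0015,0.1],[0,0,0,-0.0006,0,-0.0015,0.1]]
  ]
}}

```text
time: 13.35
tool_pos: [0.4239, -0.2137, 0.1025]
eef_rot: [0.341, 3.123, 0.0]
contact_force: [-2.5, 0.9, 2.3]
finger_gap: 0.173
finger_force: 22.2
```

Request:
{"method": "drive_tool", "body": {
  "motion": [
    [[0,0,0,0,0,-0.001,0.1],[0,0,0,0,0,-0.002,0.1],[0,0,0,0,0,-0.002,0.1]]
  ]
}}

```text
time: 13.72
tool_pos: [0.4237, -0.2137, 0.1003]
eef_rot: [-0.341, -3.123, -0.0]
contact_force: [-1.3, 2.1, 1.5]
finger_gap: 0.169
finger_force: 22.3
```

```bash
python3 - <<'E'
from station import ctrl
import cv2
print(ctrl.get_obs()["contact_force"],ctrl.get_obs()["tool_pos"])
s=ctrl.read_camera("side")[:,:,::-1]
cv2.imwrite("pics/s4.png",cv2.resize(s[175:265,270:390],None,fx=6.4,fy=6.4,interpolation=cv2.INTER_CUBIC))
E
```

```text
[-1.31219658  2.10356242  1.50188017] [ 0.42367752 -0.21366521  0.10027997]
```

View pics/s4.png

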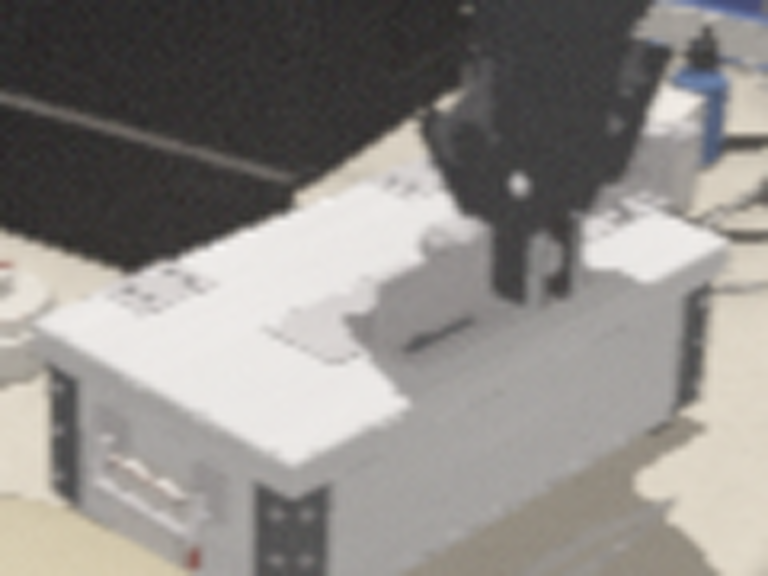

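The knob shows at (545,255) between the fingers, in front of the plate. I'll check its height from that ray.

```bash
python3 - <<'E'
from h import *
c=np.array([.4888,-.2115]);ex=np.array([.977,-.2136]);e=np.array([.2136,.977])
S2=lambda x,y:(270+x/6.4-.42,175+y/6.4-.42)
for p in((545,255),(548,250),(540,300),(500,300)):
  o,d=ray("side",*S2(*p))
  for y in(-.012,-.016):
    s=(y-np.dot(o[:2]-c,e))/np.dot(d[:2],e);q=o+s*d;print(p,y,np.round([np.dot(q[:2]-c,ex)*1e3,q[2]*1e3],1))
E
```

```text
(545, 255) -0.012 [-67.9 122.2]
(545, 255) -0.016 [-64.8 119.7]
(548, 250) -0.012 [-69.2 124.9]
(548, 250) -0.016 [-66.1 122.4]
(540, 300) -0.012 [-67.  101.6]
(540, 300) -0.016 [-63.9  98.9]
(500, 300) -0.012 [-46.4  93.6]
(500, 300) -0.016 [-43.2  90.9]
```

Request:
{"method": "drive_tool", "body": {
  "motion": [
    [[0,0,0,0,0,0,0.4],[0,0,0,0,0,0,0.4],[0,0,0,0,0,0.03,0.4],[0,0,0,0,0,0.055,0.4],[0,0,0,0,0,0.055,0],[0,0,0,0,0,0.055,0],[0,0,0,0,0,0.04,0],[0,0,0,0,0,0.035,0]]
  ]
}}

```text
time: 14.78
tool_pos: [0.4223, -0.2129, 0.1327]
eef_rot: [-0.341, -3.119, -0.003]
contact_force: [-0.2, 0.4, 0.2]
finger_gap: 0.004
finger_force: 0.0
```

Request:
{"method": "drive_tool", "body": {
  "motion": [
    [[0,0,0,0,0,-0.002,0],[0,0,0,0,0,-0.004,0],[0,0,0,0,0,-0.004,0]]
  ]
}}

```text
time: 15.15
tool_pos: [0.4238, -0.2138, 0.1315]
eef_rot: [0.341, 3.123, -0.0]
contact_force: [0.1, 0.9, -0.3]
finger_gap: -0.003
finger_force: 0.0
```

Request:
{"method": "drive_tool", "body": {
  "motion": [
    [[0,0,0,0,0,-0.001,0],[0,0,0,0,0,-0.002,0],[0,0,0,0,0,-0.003,0],[0,0,0,0,0,-0.003,0]]
  ]
}}

```text
time: 15.65
tool_pos: [0.4237, -0.2138, 0.1284]
eef_rot: [-0.341, -3.123, -0.0]
contact_force: [0.3, 0.6, 0.1]
finger_gap: -0.002
finger_force: 0.0
```

Request:
{"method": "drive_tool", "body": {
  "motion": [
    [[0,0,0,0,0,-0.001,0],[0,0,0,0,0,-0.002,0],[0,0,0,0,0,-0.002,0]]
  ]
}}

```text
time: 16.02
tool_pos: [0.4236, -0.2138, 0.1265]
eef_rot: [-0.341, -3.123, 0.0]
contact_force: [-0.9, 0.1, 1.2]
finger_gap: 0.0
finger_force: 0.7
```

Request:
{"method": "drive_tool", "body": {
  "motion": [
    [[0,0,0,0,0,-0.001,0],[0,0,0,0,0,-0.001,0]]
  ]
}}

```text
time: 16.27
tool_pos: [0.4236, -0.2138, 0.1256]
eef_rot: [-0.341, -3.123, 0.0]
contact_force: [-1.4, 0.9, 3.9]
finger_gap: 0.001
finger_force: 1.8
```

Request:
{"method": "drive_tool", "body": {
  "motion": [
    [[0,0,0,0,0,-0.001,0],[0,0,0,0,0,-0.001,0]]
  ]
}}

```text
time: 16.52
tool_pos: [0.4235, -0.2138, 0.1248]
eef_rot: [-0.341, -3.123, 0.0]
contact_force: [-4.8, 0.4, 6.6]
finger_gap: 0.0
finger_force: 3.2
```

Request:
{"method": "drive_tool", "body": {
  "motion": [
    [[0,0,0,0,0,-0.001,0],[0,0,0,0,0,-0.001,0]]
  ]
}}

```text
time: 16.77
tool_pos: [0.4235, -0.2138, 0.1241]
eef_rot: [-0.341, -3.122, 0.0]
contact_force: [-6.6, 2.4, 10.4]
finger_gap: -0.002
finger_force: 4.8
```

The force now climbs against a firm stop at the seated height, so I'll back off and check.

Request:
{"method": "drive_tool", "body": {
  "motion": [
    [[0,0,0,0,0,0.03,0],[0,0,0,0,0,0.08,0],[0,0,0,-0.02,0.04,0.11,0],[0,0,0,-0.03,0.1,0.11,0],[0,0,0,-0.04,0.16,0.11,0],[0,0,0,-0.04,0.16,0.11,0],[0,0,0,-0.04,0.16,0.11,0]]
  ]
}}

```text
time: 17.65
tool_pos: [0.384, -0.0537, 0.2335]
eef_rot: [0.339, 3.122, -0.001]
contact_force: [-1.2, -0.5, -0.2]
finger_gap: -0.004
finger_force: 0.0
```

```bash
python3 - <<'E'
from station import ctrl
import cv2,numpy as np
s=ctrl.read_camera("side")[:,:,::-1];t=ctrl.read_camera("top")[:,:,::-1]
a=cv2.resize(t[180:265,245:369],None,fx=4.5,fy=4.5,interpolation=cv2.INTER_CUBIC)[:300]
a=cv2.resize(t[195:250,265:365],(545,300),interpolation=cv2.INTER_CUBIC)
b=cv2.resize(s[185:240,300:400],(545,300),interpolation=cv2.INTER_CUBIC)
cv2.imwrite("pics/f.png",np.vstack([a,b]))
E
```

View pics/f.png

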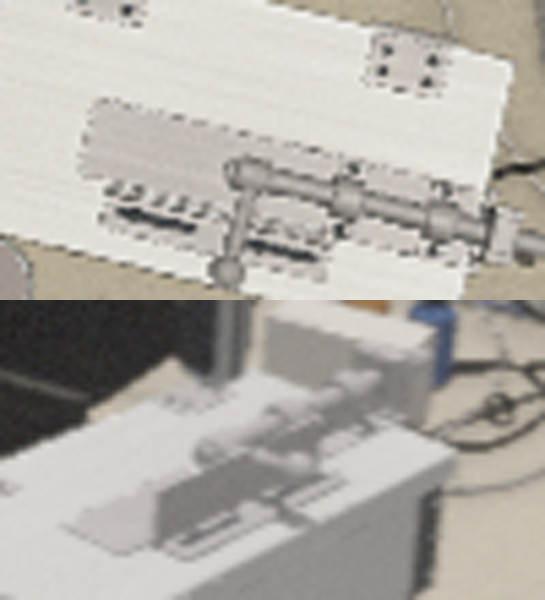

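The top part shows the rod's nose through the staple at (520,240), with the handle lying across the plate to the knob at (228,270). In the side part the stem sits down in the notch, with the knob at (300,460). The lid is shut.

```bash
python3 -c "
from station import ctrl
print(ctrl.job_done())"
```

```text
the job is handed in; nothing more can be done
None
```

The lid is shut, the bolt is through the staple, and the handle is seated in the notch; I handed the job in at about 18 s of the 67 s allowed, and no verdict came back.

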